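# Switch the market scale off at its dome key and draw out its battery

## Task

The counter scale's battery has to go on charge. First switch the scale off: press the round key on its sloping front panel just until you feel it click - do not drive it on to the bottom of its travel - and let it come up again. Then draw the battery cartridge out of the slot in the scale's side and lay it flat on the table clear of the scale without dropping it; do not press the other keys, and leave the tub on the pan and everything else where it stands.

Things in the scene. Friction and masses are not known exactly. Their poses are not given: they have to be found in the camera images.
- scale: Counter scale, fixed: light grey wedge-shaped housing, 180 (x) x 200 (y) x 82 mm, under a steel pan. Origin: mid-width, on the table top, 95 mm behind its front edge. x points to its back (roughly ahead of the robot), y to the robot's left (the battery slot is in the -y side, the robot's right), z up. The front panel slopes 30 degrees to the table, facing -x and up; across it from the slot side: round key, two oblong keys, display.
- power_key_top (a point): Centre of the flat top of the round power key: 26 mm across, broken ring on it, 10 mm proud of the panel; moves with the key. z axis points out of the panel (press along -z, 30 degrees from straight down), y as the scale's, x up the slope. At scale (-63.6, -72, 47.7) mm. The pan's edge hangs right above it, so it is reached with the tool square to the panel, not from straight above.
- power_key (a joint): How far the round key is pressed (m), 0 up, stop 0.0065. Rubber dome: force peaks at about 6 N near 1.7 mm, gives way (the click) and falls to about 3.5 N near 3.7 mm, then climbs again: 7 N at 5 mm, 9.5 N at 5.4 mm, about 15 N at the stop. The switch closes at 2.4 mm, within the drop; past 5.4 mm the dome is overpressed. Springs back when let go.
- zero_key (a joint): Press depth (m) of the first oblong key (30 mm along y x 20 mm), 46 mm from the round key's centre towards the display; same dome. Not to be pressed.
- tare_key (a joint): Press depth (m) of the second oblong key, 84.5 mm from the round key's centre; same dome. Not to be pressed.
- bay_mouth (a point): Centre of the battery slot's opening in the scale's -y side face, axes as the scale's; at scale (-6, -100, 28) mm. The slot is 48 mm wide (x) and 40 mm high, its floor 8 mm above the table, and runs 105 mm straight in along +y. The battery comes out along -y.
- bay_back (a point): Middle of the slot's inner end wall, axes as the scale's; at scale (-6, 5, 28) mm, 105 mm in from the slot's mouth.
- battery: Battery cartridge, loose dark grey plastic block, 0.15 to 0.31 kg: pack 44 (x) x 100 (y) x 36 mm (z), origin at the pack's centre, axes as the scale's while it sits in the slot (2 mm play either side), outer end flush with the scale's side. A ribbed fin sticks 36 mm out of its -y end. Flat on the table its origin is 18 mm above the table.
- battery_fin (a point): Grasping point of the fin: 72 mm along the battery's -y from its origin (22 mm out from the pack's end), half-way up. Fin 20 mm thick (x), 24 mm high (z). In the slot it is 26 mm above the table, under the pan's overhanging edge: grip it across its thickness (along x) with the tool leaning away from the scale, about 35 to 40 degrees from vertical.
- pan_top (a point): Centre of the top of the stainless pan, axes as the scale's; at scale (17, 0, 108) mm. The pan is 154 (x) x 260 mm (y), 11 mm deep at its turned-down rim (underside 97 mm above the table); it overhangs the keys in front and the housing's sides by 30 mm.
- pan_tub: Yellow lidded tub, 112 mm across, 46 mm high, standing on the pan; origin at its underside. Leave it.
- cup_a: Bystander: clear cup of yellow fat, 74 mm across, 88 mm high, to the right of the scale; origin at its underside.
- cup_b: Bystander: another such cup, 65 mm across, 84 mm high; origin at its underside.
- tongs: Bystander: steel tongs, 330 mm long, lying on the right; origin at their underside.
- ink: Bystander: small ink bottle with a black cap, 33 mm across, 62 mm high, left of the scale; origin at its underside.
- marker: Bystander: marker pen, 135 mm long, lying right of the bag sealer; origin at its underside.
- card: Bystander: folded price card, 100 x 50 x 55 mm, on the right; origin at its underside.

How it is judged:
On the way, in this order (a step that is already met when the one before it is completed fails the run):
1. the round key is pressed into its click (2.4 mm) while the battery is still in place (value of joint power_key above 0.0024 m and y of battery in the frame of scale above -0.06 m), for 0.05 s.
2. the round key has been let come up again (value of joint power_key below 0.001 m), for 0.1 s.
3. the battery is drawn out of the slot, its inner end clear of the scale's side (horizontal distance between battery and bay_back above 0.155 m), for 0.1 s.
At the end, for the whole second after the job is handed in: The battery lies flat and at rest on the table (its centre less than 24 mm above it), wholly out of the slot (its centre more than 155 mm, seen from above, from the slot's inner end), and the round key is up (less than 1 mm pressed) (horizontal distance between battery and bay_back above 0.155 m and height (world z) of battery between 0.01 and 0.024 m and linear speed of battery below 0.02 m/s and value of joint power_key below 0.001 m); the robot touches nothing.
It fails at once if the round key is driven on past its click, deeper than 5.4 mm (value of joint power_key above 0.0054 m).
It fails at once if one of the oblong keys is pressed to its click (2.4 mm) (value of joint any of zero_key, tare_key above 0.0024 m).
It fails at once if the battery is dropped or flung (faster than 1 m/s) (linear speed of battery above 1 m/s).
It fails at once if the tub on the pan or another bystander is moved by more than 30 mm (distance of any of pan_tub, cup_a, cup_b, tongs, ink, marker, card from where it was at the start of the episode above 0.03 m).
It also fails if it takes over 58 s, if anything falls off the work surface, if the arm or the gripper's body presses on something with over 40 N, if the wrist force passes 120 N, or if a joint passes its speed limit or range.

## Robot

A 6-joint arm with a two-finger parallel gripper is mounted at the origin on a cart in front of the work surface, level with it; the furniture and walls round the work are solid. World frame = base frame: x ahead of the robot, y to its left, z up, the work surface at z = 0. Lengths are in m, angles in rad, forces in N, time in s.
With the tool pointing down it reaches from about 0.2 to 0.875 m from the base axis. Payload 3.4 kg.
Tool frame: the origin (TCP) lies between the finger pads; the fingertips stand bot.finger_overhang ahead of it and the grasp point (between the pads) lies 5 mm behind it (bot.finger_overhang is the distance from the TCP to the fingertips, in m); z points along the fingers, y is the direction in which the jaws open and shut (so a half turn about z gives the same grasp; the last joint's range is limited). The gripper opens to 94 mm and grips with 3 to 60 N. Pads are 16 mm wide; open, the fingers measure 119 mm over their backs; the gripper's body (75 mm by 177 mm) begins 78 mm behind the grasp point.
Start: joints at [1.083, 0.276, 1.505, -0, 1.361, -0.121], TCP at [0.206, 0.537, 0.219] pointing down, gripper open.
Joint ranges: [-2.89, 2.89], [-0.75, 2.08], [0.22, 2.7], [-1.18, 4.32], [0.11, 2.71], [-2.7, 2.7]. Speed limits (rad/s): [2.57, 2.57, 3.14, 3.14, 3.14, 3.14].

## Interface

Orientations are given as a 3x3 rotation matrix whose columns are the frame's x, y, z axes.
In Python, from rig import bot gives the robot as it stands. The module is installed in compiled form; this text tells all that it offers.
- The arm moves only by the tool play_rows, never from a script. Its argument "commands" is a list of rows, each a list of 4 numbers: the shift along the tool's x, y, z in mm, then the turn about the tool's z in degrees. In form: [[x, y, z, yaw], ...]. A call has 1 to 8 rows; each row shifts and turns the pose as measured when the row begins, along the tool's axes as they then stand; what a row does not reach is not made up. A row lasts 1/10 s, in which the tool goes at most 50 mm and 8.59 degrees, less where a joint would pass 70% of its speed; a pose out of reach is approached as far as the arm can. A call with a gripper value outside its range is refused whole. "jaw" is the closure, from -1 (fully open) to 1 (shut), set as the call begins (left out, the last holds). The fingers move at their own pace and stop on an object; "grip_force" is the grip in N (left out, the last holds). Time passes only in rows, so rows that do not move let the fingers close. It gives the time, the measured TCP pose, the force and the opening at its end, in the units of the state.
- bot.observe(): the state, without advancing time (a new reading comes with each control period).
- bot.get_image(name): name is "scene" or "top" or "wrist"; returns a dict with "frame" (384x512x3 uint8, red, green, blue), "z_map" (384x512 float32, m along the optical axis (not along the pixel's ray), 0 where there is no reading), "fovy" (degrees; the focal length in pixels is half the picture's height over the tangent of half this angle, whatever the lens; pixels are square), "cx", "cy" (the principal point, pixels), "view" (4x4, takes a point from world to camera coordinates). Camera axes: x right, y down, z forward; pixel columns grow to the right and rows downward; lengths in m; the calibration is good to about 2 mm. A picture is of the moment at which its call begins.
- bot.hand_in(): hands the job in, once; it reports no verdict.
The state is a dict: "time_s": time; "joints": joint angles; "joint_velocities": joint speeds; "joint_torque": joint torques, N m; "tcp_pos": TCP position; "orientation": TCP orientation; "force": force on the tool from outside, world axes, zero at the start; "ft_torque": the same for the moment, N m; "gripper_width": opening from 0.0 (shut) to 1.0 (fully open).
Only numpy, scipy, OpenCV 4.12 (cv2) and the standard library are available. Lean on these libraries where they do the work, as an engineer would, in place of code of your own. Each camera call takes 0.05 s, during which the arm holds its last target. There are 200 camera calls.

## Working session

There is one attempt and no reset: what is moved stays moved. The work goes in short steps, Python scripts to look and compute and a tool call to move; the robot and the scene stay as the last step left them, time stands still between calls to the robot, and variables do not carry over. Pictures are saved under pics/ and viewed, about 8 in all and at most 12, crops included, and the job is handed in when it is done.

Besides the shell and the picture viewer there is one more tool, called after "Request:" as name(argument=value, ...), one argument or row to a line, values as JSON. play_rows: Moves the arm, as the interface text tells. Its arguments: {"type":"object","properties":{"commands":{"type":"array","items":{"type":"array","items":{"type":"number"}}},"jaw":{"type":"number"},"grip_force":{"type":"number"}},"required":["commands"]}

```bash
mkdir -p pics
cat > h.py <<'E'
import numpy as np, cv2
from rig import bot
def grab(n):
    im=bot.get_image(n); im['f']=im['frame'].shape[0]/2/np.tan(np.radians(im['fovy'])/2); return im
def pts(im):
    z=im['z_map']; h,w=z.shape; u,v=np.meshgrid(np.arange(w),np.arange(h))
    c=np.stack([(u-im['cx'])/im['f']*z,(v-im['cy'])/im['f']*z,z,np.ones_like(z)],-1)
    P=c@np.linalg.inv(im['view']).T; P=P[...,:3]; P[z==0]=np.nan; return P
def proj(im,p):
    q=im['view']@np.append(p,1); return q[:2]/q[2]*im['f']+[im['cx'],im['cy']]
def save(im,n): cv2.imwrite('pics/'+n,cv2.cvtColor(im['frame'],cv2.COLOR_RGB2BGR))
E
python3 - <<'E'
from h import *
s=bot.observe(); print({k:np.round(v,3).tolist() for k,v in s.items()}, bot.finger_overhang)
out=[]
for n in ['scene','top']:
    im=grab(n); out.append(im['frame']); np.savez('pics/'+n+'.npz',**im)
    print(n,im['fovy'],im['cx'],im['cy'],np.round(np.linalg.inv(im['view']),3).tolist())
    save(im,n+'0.png')
E
```

```text
{'time_s': 0.0, 'joints': [1.083, 0.277, 1.506, -0.0, 1.361, -0.121], 'joint_velocities': [-0.002, 0.001, 0.002, -0.0, 0.001, -0.0], 'joint_torque': [-0.002, -40.457, -23.724, 0.07, 0.035, -0.0], 'tcp_pos': [0.206, 0.536, 0.219], 'orientation': [[-0.933, 0.359, -0.001], [0.359, 0.933, -0.002], [0.0, -0.002, -1.0]], 'force': [0.051, -0.173, 0.415], 'ft_torque': [-0.054, -0.008, 0.003], 'gripper_width': 0.999} 0.014
scene 47.296624676301754 259.747548173009 188.7084127279869 [[-0.885, -0.247, 0.396, -0.12], [-0.466, 0.466, -0.752, 1.346], [0.001, -0.85, -0.527, 0.923], [0.0, 0.0, 0.0, 1.0]]
top 57.692859378167974 257.07261942208817 188.95168160594045 [[-0.021, -0.999, 0.05, 0.46], [-1.0, 0.022, 0.018, 0.145], [-0.019, -0.05, -0.999, 1.243], [0.0, 0.0, 0.0, 1.0]]
```

View pics/top0.png

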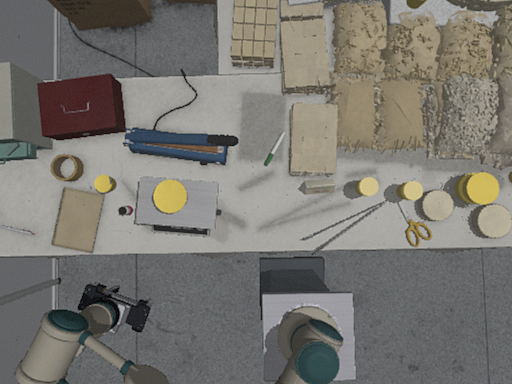

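View pics/scene0.png

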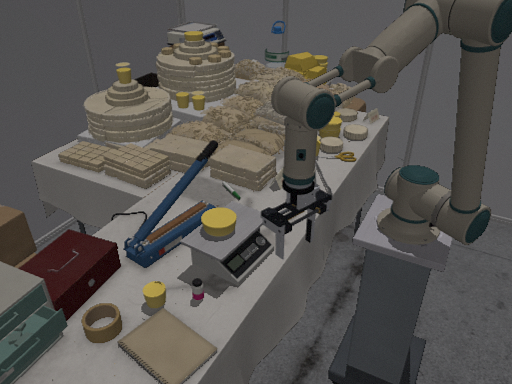

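Run:
```python
from h import *
im=dict(np.load('pics/top.npz')); P=pts(im)
m=((abs(P[...,2]-.108)<.012)).astype(np.uint8); m[:170]=0;m[235:]=0;m[:,:130]=0;m[:,225:]=0
m2=cv2.resize(m,None,fx=1,fy=1)
c=max(cv2.findContours(m,0,1)[0],key=cv2.contourArea)
X=np.array([P[p[0,1],p[0,0]] for p in c])
# cast onto z=.108 instead of using depth
C=np.linalg.inv(im['view'])
def ray(u,v,h):
    d=C[:3,:3]@[(u-im['cx'])/im['f'],(v-im['cy'])/im['f'],1]; return (C[:3,3]+d*(h-C[2,3])/d[2])
X=np.array([ray(*p[0],.108)[:2] for p in c],np.float32)
r=cv2.minAreaRect(X); print(r, np.median(P[...,2][m>0])); print(cv2.boundingRect(c),cv2.contourArea(c))
# edge line fits: long edges (rows)
for sgn in (0,1):
    rows=[]
    for u in range(145,210):
        v=np.nonzero(m[:,u])[0]
        if len(v): rows.append(ray(u,v[0]-.5 if sgn==0 else v[-1]+.5,.108)[:2])
    rows=np.array(rows); print('edge',np.polyfit(rows[:,1],rows[:,0],1), np.median(rows[:,0]))
for sgn in (0,1):
    rows=[]
    for v in range(184,222):
        u=np.nonzero(m[v])[0]
        if len(u): rows.append(ray(u[0]-.5 if sgn==0 else u[-1]+.5,v,.108)[:2])
    rows=np.array(rows); print('side',np.polyfit(rows[:,0],rows[:,1],1), np.median(rows,0))
np.set_printoptions(precision=3,suppress=True,linewidth=200)
for v in range(206,217): print(v,P[v,212:226,2])
print('fin',P[211,219],'table',P[240,300],P[249,250],P[253,250])
big=cv2.resize(im['frame'][165:245,90:250],None,fx=5,fy=5,interpolation=2); cv2.imwrite('pics/crop.png',big[:,:,::-1])
```

```text
((0.4807325601577759, 0.42789047956466675), (0.26066848635673523, 0.15369999408721924), 84.33541870117188) 0.10812682026935017
(136, 176, 83, 53) 2668.0
edge [0.09506734 0.5157069 ] 0.5572103403996869
edge [0.09829379 0.36149459] 0.4036957335009622
side [-0.099955    0.60699249] [0.48137404 0.55861578]
side [-0.10527651  0.34746054] [0.47576668 0.29590761]
206 [ 0.109  0.11   0.109  0.11   0.103  0.003  0.001 -0.001 -0.003  0.003 -0.001  0.    -0.004  0.001]
207 [ 0.111  0.107  0.11   0.109  0.111 -0.    -0.     0.005  0.002  0.002 -0.002  0.003  0.01   0.004]
208 [ 0.108  0.109  0.107  0.109  0.108  0.    -0.001 -0.003  0.005  0.002  0.002 -0.002  0.004  0.002]
209 [ 0.108  0.108  0.106  0.109  0.106  0.033  0.036  0.039  0.032  0.006  0.001 -0.001  0.002 -0.   ]
210 [0.112 0.106 0.106 0.108 0.104 0.039 0.04  0.04  0.042 0.028 0.002 0.002 0.001 0.003]
211 [ 0.107  0.108  0.106  0.106  0.107  0.041  0.042  0.039  0.035  0.023 -0.001  0.002 -0.     0.002]
212 [ 0.105  0.106  0.111  0.109  0.107  0.036  0.033  0.039  0.035  0.019 -0.001  0.001  0.003  0.001]
213 [ 0.107  0.109  0.105  0.107  0.103  0.039  0.042  0.04   0.035  0.006  0.003  0.001 -0.001  0.003]
214 [ 0.107  0.107  0.109  0.105  0.101  0.038  0.039  0.037  0.035 -0.003 -0.001 -0.002 -0.     0.008]
215 [ 0.105  0.11   0.108  0.106  0.095  0.005  0.004  0.001  0.003 -0.001 -0.003  0.001 -0.001  0.004]
216 [ 0.107  0.108  0.107  0.106  0.003  0.     0.001  0.001  0.002 -0.     0.004  0.001  0.002  0.002]
fin [0.447 0.3   0.039] table [ 0.338  0.02  -0.002] [0.311 0.197 0.005] [ 0.191  0.232 -0.799]
```

View pics/crop.png

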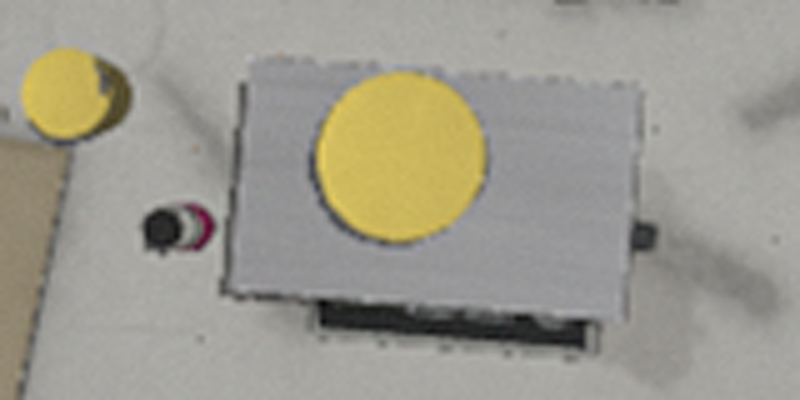

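Run:
```python
from h import *
np.set_printoptions(precision=2,suppress=True,linewidth=220)
P=np.concatenate([pts(dict(np.load(f'pics/{n}.npz'))).reshape(-1,3) for n in ['top']]); P=P[~np.isnan(P[:,0])]
xs=np.arange(.25,1.0,.05)
print('      y:',np.arange(.75,-.6,-.1).round(2))
for x in xs[::-1]:
    r=[]
    for y in np.arange(.75,-.6,-.1):
        m=(abs(P[:,0]-x)<.025)&(abs(P[:,1]-y)<.05); r.append(P[m,2].max() if m.any() else np.nan)
    print('%.2f'%x,np.array(r))
```

```text
y: [ 0.75  0.65  0.55  0.45  0.35  0.25  0.15  0.05 -0.05 -0.15 -0.25 -0.35 -0.45 -0.55]
0.95 [ nan 0.01 0.01 0.01 0.01 0.09 0.09 0.1  0.09 0.09 0.11 0.12 0.13 0.13]
0.90 [0.1  0.1  0.01 0.01 0.01 0.01 0.01 0.09 0.1  0.07 0.09 0.12 0.12 0.13]
0.85 [0.1  0.1  0.01 0.01 0.01 0.01 0.01 0.1  0.1  0.06 0.06 0.06 0.11 0.13]
0.80 [0.11 0.1  0.01 0.01 0.01 0.01 0.01 0.1  0.09 0.09 0.06 0.06 0.12 0.14]
0.75 [0.1  0.1  0.09 0.05 0.01 0.01 0.01 0.1  0.1  0.09 0.06 0.06 0.14 0.14]
0.70 [0.09 0.09 0.14 0.19 0.23 0.23 0.02 0.09 0.1  0.09 0.05 0.06 0.12 0.13]
0.65 [0.05 0.05 0.06 0.19 0.24 0.28 0.02 0.09 0.1  0.04 0.05 0.05 0.1  0.12]
0.60 [0.05 0.05 0.01 0.01 0.04 0.05 0.02 0.1  0.09 0.01 0.01 0.01 0.04 0.08]
0.55 [0.08 0.08 0.11 0.15 0.15 0.11 0.01 0.09 0.09 0.09 0.09 0.09 0.01 0.09]
0.50 [0.05 0.05 0.11 0.15 0.15 0.11 0.01 0.01 0.05 0.09 0.09 0.09 0.04 0.09]
0.45 [0.02 0.07 0.11 0.15 0.15 0.1  0.01 0.01 0.01 0.03 0.03 0.09 0.04 0.09]
0.40 [0.02 0.01 0.11 0.11 0.11 0.01 0.01 0.01 0.03 0.03 0.03 0.02 0.04 0.04]
0.35 [0.02 0.01 0.01 0.02 0.03 0.01 0.01 0.03 0.04 0.03 0.01 0.02 0.01 0.04]
0.30 [0.01 0.01 0.61 0.01 0.01 0.01 0.01 0.01 0.04 0.01 0.01 0.01 0.01 0.01]
0.25 [  nan  0.35  0.64  0.64 -0.14 -0.14 -0.18 -0.2    nan   nan -0.23 -0.23 -0.23 -0.17]
```

Request:
play_rows(
  commands=[
    [0, 0, -40, 0],
    [0, 0, -40, 0],
    [0, 0, -20, 0],
  ],
  jaw=1,
)

```text
time_s: 0.4
tcp_pos: [0.2045, 0.5335, 0.3154]
orientation: [[-0.933, 0.359, -0.008], [0.359, 0.933, -0.014], [0.002, -0.016, -1.0]]
force: [0.9, 0.4, 0.4]
gripper_width: 0.785
```

Request:
play_rows(
  commands=[
    [-39, -28, -4, 0],
    [-39, -28, -4, 0],
    [-39, -28, -4, 0],
    [-39, -28, -4, 0],
    [-39, -28, -4, 0],
    [-39, -28, -4, 0],
    [-39, -28, -4, 0],
    [-39, -28, -4, 0],
  ],
)

```text
time_s: 1.2
tcp_pos: [0.4204, 0.2087, 0.3503]
orientation: [[-0.938, 0.346, -0.007], [0.346, 0.938, -0.01], [0.004, -0.011, -1.0]]
force: [0.7, -0.3, -0.3]
gripper_width: 0.098
```

Request:
play_rows(
  commands=[
    [-39, -28, 0, 0],
    [-39, -28, 0, 0],
    [-39, -28, 0, 0],
    [-39, -28, 0, 0],
    [-39, -28, 0, 0],
    [-39, -28, 0, 0],
    [0, 0, 0, -8],
    [0, 0, 0, -8],
  ],
)

```text
time_s: 2.0
tcp_pos: [0.5887, -0.0483, 0.3468]
orientation: [[-0.997, 0.074, -0.012], [0.074, 0.997, -0.009], [0.011, -0.01, -1.0]]
force: [0.1, 0.1, -0.5]
gripper_width: 0.001
```

```bash
python3 -c "
from h import *
s=bot.observe(); print({k:np.round(s[k],3).tolist() for k in ['time_s','joints','tcp_pos','orientation']})"
```

```text
{'time_s': 2.0, 'joints': [-0.193, 0.267, 1.211, -0.011, 1.674, -1.69], 'tcp_pos': [0.589, -0.048, 0.347], 'orientation': [[-0.997, 0.074, -0.012], [0.074, 0.997, -0.009], [0.011, -0.01, -1.0]]}
```

Request:
play_rows(
  commands=[
    [-48, 3, 0, 0],
    [-48, 3, 0, 0],
    [-48, 3, 0, 0],
    [-48, 3, 0, 0],
    [-48, 3, 0, 0],
    [-48, 3, 0, 0],
    [-48, 3, 0, 0],
    [-48, 3, 0, 0],
  ],
)

```text
time_s: 2.8
tcp_pos: [0.9076, -0.051, 0.2803]
orientation: [[-0.997, 0.076, 0.02], [0.075, 0.997, -0.008], [-0.021, -0.007, -1.0]]
force: [0.6, 0.4, 0.1]
gripper_width: 0.005
```

```bash
python3 -c "
from h import *
s=bot.observe(); print({k:np.round(s[k],3).tolist() for k in ['time_s','joints','tcp_pos','orientation']})"
```

```text
{'time_s': 2.8, 'joints': [-0.13, 0.899, 0.224, -0.006, 1.998, -1.628], 'tcp_pos': [0.908, -0.051, 0.28], 'orientation': [[-0.997, 0.076, 0.02], [0.075, 0.997, -0.008], [-0.021, -0.007, -1.0]]}
```

Request:
play_rows(
  commands=[
    [-45, 0, -20, 0],
    [-45, 0, -20, 0],
    [-45, 0, -20, 0],
    [-45, 0, -20, 0],
  ],
)

```text
time_s: 3.2
tcp_pos: [0.9557, -0.0559, 0.2775]
orientation: [[-0.988, 0.074, 0.138], [0.073, 0.997, -0.013], [-0.139, -0.003, -0.99]]
force: [0.4, 0.2, -1.4]
gripper_width: 0.008
```

```bash
python3 -c "
from h import *
s=bot.observe(); print({k:np.round(s[k],3).tolist() for k in ['time_s','joints','tcp_pos','orientation']})"
```

```text
{'time_s': 3.2, 'joints': [-0.133, 0.907, 0.223, 0.006, 1.873, -1.628], 'tcp_pos': [0.956, -0.056, 0.277], 'orientation': [[-0.988, 0.074, 0.138], [0.073, 0.997, -0.013], [-0.139, -0.003, -0.99]]}
```

Request:
play_rows(
  commands=[
    [-45, 3, -18, 0],
    [-45, 3, -15, 0],
    [-45, 3, -13, 0],
    [-45, 3, -10, 0],
    [-45, 3, -10, 0],
    [-45, 3, -10, 0],
  ],
)

```text
time_s: 3.8
tcp_pos: [1.027, -0.048, 0.3005]
orientation: [[-0.94, 0.074, 0.334], [0.071, 0.997, -0.022], [-0.335, 0.003, -0.942]]
force: [-0.9, 0.3, -0.6]
gripper_width: 0.002
```

```bash
python3 -c "
from h import *
s=bot.observe(); print({k:np.round(s[k],3).tolist() for k in ['time_s','joints','tcp_pos','orientation']})"
```

```text
{'time_s': 3.8, 'joints': [-0.121, 0.901, 0.222, 0.018, 1.677, -1.612], 'tcp_pos': [1.027, -0.048, 0.301], 'orientation': [[-0.94, 0.074, 0.334], [0.071, 0.997, -0.022], [-0.335, 0.003, -0.942]]}
```

Request:
play_rows(
  commands=[
    [-45, -2, -10, 0],
    [-45, -2, -10, 0],
    [-45, -2, -10, 0],
    [-45, -2, -10, 0],
    [-30, 0, -5, 0],
    [0, 0, 0, 0],
  ],
)

```text
time_s: 4.4
tcp_pos: [1.0714, -0.0629, 0.3449]
orientation: [[-0.873, 0.072, 0.483], [0.066, 0.997, -0.029], [-0.484, 0.006, -0.875]]
force: [-0.6, -0.1, -0.1]
gripper_width: 0.003
```

```bash
python3 -c "
from h import *
s=bot.observe(); print({k:np.round(s[k],3).tolist() for k in ['time_s','joints','tcp_pos','orientation']})"
```

```text
{'time_s': 4.4, 'joints': [-0.136, 0.881, 0.22, 0.036, 1.537, -1.625], 'tcp_pos': [1.071, -0.063, 0.345], 'orientation': [[-0.873, 0.072, 0.483], [0.066, 0.997, -0.029], [-0.484, 0.006, -0.875]]}
```

Request:
play_rows(
  commands=[
    [42, -3, -21, 0],
    [42, -3, -21, 0],
    [42, -3, -21, 0],
    [42, -3, -21, 0],
    [42, -3, -21, 0],
    [42, -3, -21, 0],
    [42, -3, -21, 0],
    [42, -3, -21, 0],
  ],
)

```text
time_s: 5.2
tcp_pos: [0.7066, -0.0597, 0.3172]
orientation: [[-0.875, 0.071, 0.478], [0.066, 0.997, -0.028], [-0.479, 0.007, -0.878]]
force: [0.2, -0.3, -0.0]
gripper_width: 0.003
```

Request:
play_rows(
  commands=[
    [42, -3, -21, 0],
    [42, -3, -21, 0],
    [42, -3, -21, 0],
    [42, -3, -21, 0],
  ],
)

```text
time_s: 5.6
tcp_pos: [0.509, -0.0567, 0.3107]
orientation: [[-0.875, 0.07, 0.48], [0.064, 0.998, -0.028], [-0.48, 0.006, -0.877]]
force: [0.2, -0.7, 0.8]
gripper_width: 0.004
```

```bash
cat >> h.py <<'E'
yaw=np.arctan(-.0985); RS=np.array([[np.cos(yaw),-np.sin(yaw),0],[np.sin(yaw),np.cos(yaw),0],[0,0,1]]); OS=np.array([.4638,.4295,0])
def S(p): return OS+RS@np.array(p)
def st(goal=None):
    s=bot.observe(); R=np.array(s['orientation']); p=np.array(s['tcp_pos'])
    print('t',round(s['time_s'],2),'q',np.round(s['joints'],3),'p',np.round(p,4),'F',np.round(s['force'],1),'w',round(s['gripper_width'],3))
    print('R scale frame\n',np.round(RS.T@R,3),'p scale',np.round(RS.T@(p-OS),4))
    if goal is not None: print('tool delta mm',np.round(R.T@(np.array(goal)-p)*1000,1))
    return p,R
E
python3 -c "
from h import *
st([.34,.36,.25])"
```

```text
t 5.6 q [-0.35  -0.133  1.848  0.17   0.951 -1.915] p [ 0.509  -0.0567  0.3107] F [ 0.2 -0.7  0.8] w 0.004
R scale frame
 [[-0.877 -0.028  0.48 ]
 [-0.022  1.     0.019]
 [-0.48   0.006 -0.877]] p scale [ 0.0927 -0.4794  0.3107]
tool delta mm [203.6 403.6 -39.7]
```

Request:
play_rows(
  commands=[
    [22, 44, -4, 0],
    [22, 44, -4, 0],
    [22, 44, -4, 0],
    [22, 44, -4, 0],
    [22, 44, -4, 0],
    [22, 44, -4, 0],
    [22, 44, -4, 0],
    [22, 44, -4, 0],
  ],
)

```text
time_s: 6.4
tcp_pos: [0.3633, 0.3014, 0.2625]
orientation: [[-0.863, 0.1, 0.496], [0.094, 0.995, -0.038], [-0.497, 0.014, -0.868]]
force: [1.4, 0.0, 1.4]
gripper_width: 0.0
```

Request:
play_rows(
  commands=[
    [20, 40, -4, 1.5],
    [0, 0, 0, 0],
  ],
)

```text
time_s: 6.6
tcp_pos: [0.3442, 0.3509, 0.2563]
orientation: [[-0.861, 0.114, 0.496], [0.114, 0.993, -0.03], [-0.496, 0.031, -0.868]]
force: [0.1, -0.9, 0.5]
gripper_width: 0.006
```

```bash
python3 -c "
from h import *
k=S([-.0636,-.072,.0477]); n=RS@np.array([-.5,0,.866]); print(k)
st(k+.094*n)
im=grab('wrist'); save(im,'w1.png'); np.savez('pics/w1.npz',**im)
print(proj(im,k)); P=pts(im)
m=(RS.T@(P.reshape(-1,3)-OS).T).T.reshape(P.shape)
np.save('pics/w1s.npy',m)
"
```

```text
[0.39344846 0.36408119 0.0477    ]
t 6.6 q [ 0.984  0.008  1.867 -0.519  1.05  -0.252] p [0.3442 0.3509 0.2563] F [ 0.1 -0.9  0.5] w 0.006
R scale frame
 [[-0.868  0.016  0.497]
 [ 0.029  0.999  0.019]
 [-0.496  0.031 -0.868]] p scale [-0.1113 -0.0899  0.2563]
tool delta mm [ 63.   14.  111.1]
[267.28321324 123.60282511]
```

View pics/w1.png

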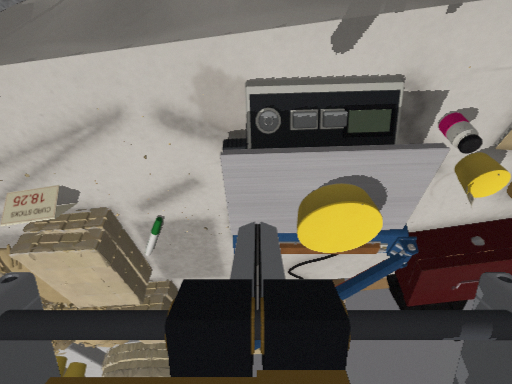

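```bash
python3 -c "
from h import *
im=dict(np.load('pics/w1.npz')); g=cv2.cvtColor(im['frame'],cv2.COLOR_RGB2GRAY)[95:150,245:292]
b=cv2.resize(g,None,fx=8,fy=8,interpolation=2)
c=cv2.HoughCircles(b,cv2.HOUGH_GRADIENT,1.5,100,param1=100,param2=25,minRadius=70,maxRadius=130); print(c)
k=S([-.0636,-.072,.0477]); n=RS@np.array([-.5,0,.866])
C=np.linalg.inv(im['view'])
u,v=(c[0,0,:2]+.5)/8-.5+[245,95]
for u,v in [(u,v),(268,121)]:
  d=C[:3,:3]@[(u-im['cx'])/im['f'],(v-im['cy'])/im['f'],1]; t=n@(k-C[:3,3])/(n@d); q=C[:3,3]+t*d
  print(u,v,q,RS.T@(q-OS),im['f']/t)
m=np.load('pics/w1s.npy'); r=m[110:132,257:280].reshape(-1,3); h=(r-[-.0636,-.072,.0477])@np.array([-.5,0,.866]); print(np.percentile(h,[10,50,90]))
cv2.imwrite('pics/kc.png',b)
"
```

```text
NoneTraceback (most recent call last):
  File "<string>", line 8, in <module>
    u,v=(c[0,0,:2]+.5)/8-.5+[245,95]
         ~^^^^^^^^
TypeError: 'NoneType' object is not subscriptable
```

```bash
python3 -c "
from h import *
im=dict(np.load('pics/w1.npz')); g=cv2.cvtColor(im['frame'],cv2.COLOR_RGB2GRAY)
k=S([-.0636,-.072,.0477]); n=RS@np.array([-.5,0,.866])
C=np.linalg.inv(im['view'])
s=g[102:140,250:288]; t,b=cv2.threshold(s,0,255,cv2.THRESH_OTSU)
b=cv2.morphologyEx(b,cv2.MORPH_CLOSE,np.ones((3,3)))
cs=cv2.findContours(b,0,1)[0]
for c in cs:
  if cv2.contourArea(c)>80: print(cv2.minEnclosingCircle(c),cv2.boundingRect(c),cv2.contourArea(c))
for u,v in [(268,121)]:
  d=C[:3,:3]@[(u-im['cx'])/im['f'],(v-im['cy'])/im['f'],1]; t=n@(k-C[:3,3])/(n@d); q=C[:3,3]+t*d
  print(u,v,q,RS.T@(q-OS),im['f']/t)
m=np.load('pics/w1s.npy'); r=m[114:128,261:275].reshape(-1,3); h=(r-[-.0636,-.072,.0477])@np.array([-.5,0,.866]); print(np.percentile(h,[10,50,90]))
"
```

```text
((17.674602508544922, 18.119047164916992), 12.98945140838623) (6, 6, 25, 26) 482.5
268 121 [0.39081585 0.36530412 0.04611813] [-0.06633981 -0.07104102  0.04611813] 795.0921459434785
[0.0006711  0.00165743 0.00268688]
```

Request:
play_rows(
  commands=[
    [22, 5, 38, 0],
    [22, 5, 38, 0],
    [20, 5, 34, 0],
    [0, 0, 0, 0],
  ],
)

```text
time_s: 7.05
tcp_pos: [0.3493, 0.3657, 0.1316]
orientation: [[-0.857, 0.117, 0.502], [0.119, 0.992, -0.029], [-0.502, 0.035, -0.864]]
force: [-0.4, -0.2, 0.2]
gripper_width: 0.006
```

```bash
python3 -c "
from h import *
k=S([-.0636,-.072,.0477]); n=RS@np.array([-.5,0,.866]); xs=RS@np.array([.866,0,.5])
st(k+.034*n-.0015*xs+RS[:,1]*.001)"
```

```text
t 7.05 q [ 0.998  0.164  2.051 -0.679  0.771  0.014] p [0.3493 0.3657 0.1316] F [-0.4 -0.2  0.2] w 0.006
R scale frame
 [[-0.864  0.019  0.502]
 [ 0.034  0.999  0.021]
 [-0.502  0.035 -0.864]] p scale [-0.1077 -0.0747  0.1316]
tool delta mm [ 5.6  2.3 60.7]
```

Request:
play_rows(
  commands=[
    [3, 1, 30, 0],
    [3, 1, 28, 0],
    [0, 0, 8, 0],
    [0, 0, 0, 0],
  ],
)

```text
time_s: 7.45
tcp_pos: [0.3843, 0.3644, 0.0785]
orientation: [[-0.852, 0.122, 0.51], [0.125, 0.992, -0.028], [-0.509, 0.04, -0.86]]
force: [0.2, 1.0, 0.1]
gripper_width: 0.004
```

```bash
python3 -c "
from h import *
k=S([-.0636,-.072,.0477]); n=RS@np.array([-.5,0,.866]); xs=RS@np.array([.866,0,.5])
st(k+.014*n-.0015*xs+RS[:,1]*.001)"
```

```text
t 7.45 q [ 0.931  0.263  2.103 -0.816  0.624  0.133] p [0.3843 0.3644 0.0785] F [0.2 1.  0.1] w 0.004
R scale frame
 [[-0.86   0.024  0.51 ]
 [ 0.041  0.999  0.023]
 [-0.509  0.04  -0.86 ]] p scale [-0.0728 -0.0726  0.0785]
tool delta mm [ 9.2  0.8 17.2]
```

Request:
play_rows(
  commands=[
    [9, 1, 0, 0],
    [1, 0, 8, 0],
    [0, 0, 0, 0],
  ],
)

```text
time_s: 7.75
tcp_pos: [0.3831, 0.3671, 0.0725]
orientation: [[-0.847, 0.124, 0.516], [0.13, 0.991, -0.024], [-0.515, 0.047, -0.856]]
force: [-0.6, 0.7, 1.1]
gripper_width: 0.003
```

```bash
python3 -c "
from h import *
k=S([-.0636,-.072,.0477]); n=RS@np.array([-.5,0,.866]); xs=RS@np.array([.866,0,.5])
st(k+.014*n-.0015*xs+RS[:,1]*.001)
im=grab('wrist'); save(im,'w2.png')"
```

```text
t 7.75 q [ 0.94   0.274  2.113 -0.85   0.611  0.184] p [0.3831 0.3671 0.0725] F [-0.6  0.7  1.1] w 0.003
R scale frame
 [[-0.856  0.026  0.516]
 [ 0.046  0.999  0.027]
 [-0.515  0.047 -0.856]] p scale [-0.0742 -0.07    0.0725]
tool delta mm [ 4.9 -1.5 12.7]
```

View pics/w2.png

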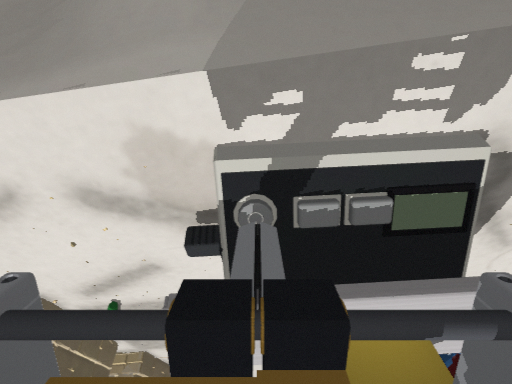

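Request:
play_rows(
  commands=[
    [4, -2, 5, 0],
    [1, 0, 4, 0],
    [0, 0, 0, 0],
  ],
)

```text
time_s: 8.1
tcp_pos: [0.384, 0.3662, 0.0636]
orientation: [[-0.846, 0.123, 0.518], [0.131, 0.991, -0.021], [-0.516, 0.05, -0.855]]
force: [0.6, -0.5, -0.5]
gripper_width: 0.004
```

```bash
python3 -c "
from h import *
k=S([-.0636,-.072,.0477]); n=RS@np.array([-.5,0,.866]); xs=RS@np.array([.866,0,.5])
st(k+.014*n-.0015*xs+RS[:,1]*.001)"
```

```text
t 8.1 q [ 0.937  0.289  2.128 -0.888  0.588  0.226] p [0.384  0.3662 0.0636] F [ 0.6 -0.5 -0.5] w 0.004
R scale frame
 [[-0.855  0.026  0.518]
 [ 0.048  0.998  0.03 ]
 [-0.516  0.05  -0.855]] p scale [-0.0732 -0.0709  0.0636]
tool delta mm [ 1.2 -0.3  4.5]
```

Request:
play_rows(
  commands=[
    [1, 0, 2, 0],
    [0, 0, 0, 0],
  ],
)

```text
time_s: 8.3
tcp_pos: [0.3842, 0.3662, 0.061]
orientation: [[-0.846, 0.123, 0.518], [0.131, 0.991, -0.022], [-0.516, 0.05, -0.855]]
force: [-0.2, -0.2, 0.3]
gripper_width: 0.001
```

Request:
play_rows(
  commands=[
    [0, 0, 1, 0],
    [0, 0, 0, 0],
  ],
)

```text
time_s: 8.5
tcp_pos: [0.3847, 0.3662, 0.0603]
orientation: [[-0.846, 0.123, 0.518], [0.131, 0.991, -0.022], [-0.517, 0.05, -0.855]]
force: [-3.0, -0.4, 3.9]
gripper_width: 0.008
```

Request:
play_rows(
  commands=[
    [0, 0, 1, 0],
    [0, 0, 0, 0],
  ],
)

```text
time_s: 8.7
tcp_pos: [0.385, 0.3662, 0.0597]
orientation: [[-0.846, 0.123, 0.519], [0.131, 0.991, -0.021], [-0.517, 0.05, -0.855]]
force: [-2.2, -0.5, 3.7]
gripper_width: 0.002
```

Request:
play_rows(
  commands=[
    [0, 0, 1, 0],
    [0, 0, 0, 0],
  ],
)

```text
time_s: 8.9
tcp_pos: [0.3853, 0.3661, 0.0591]
orientation: [[-0.846, 0.123, 0.519], [0.131, 0.991, -0.021], [-0.517, 0.05, -0.855]]
force: [-3.4, 0.2, 4.3]
gripper_width: 0.005
```

Request:
play_rows(
  commands=[
    [0, 0, 1, 0],
    [0, 0, 0, 0],
  ],
)

```text
time_s: 9.1
tcp_pos: [0.3859, 0.3661, 0.0582]
orientation: [[-0.846, 0.123, 0.519], [0.131, 0.991, -0.021], [-0.517, 0.05, -0.855]]
force: [-2.6, -0.5, 3.1]
gripper_width: 0.003
```

Request:
play_rows(
  commands=[
    [0, 0, 0.6, 0],
    [0, 0, 0, 0],
  ],
)

```text
time_s: 9.3
tcp_pos: [0.3863, 0.366, 0.0574]
orientation: [[-0.846, 0.123, 0.519], [0.131, 0.991, -0.021], [-0.517, 0.05, -0.855]]
force: [-1.8, -0.6, 3.9]
gripper_width: 0.003
```

Request:
play_rows(
  commands=[
    [0, 0, -6, 0],
    [0, 0, -10, 0],
    [0, 0, -25, 0],
    [0, 0, -45, 0],
    [0, 0, -45, 0],
    [-5, 0, -48, 0],
    [-5, 0, -48, 0],
    [0, 0, 0, 0],
  ],
)

```text
time_s: 10.1
tcp_pos: [0.2708, 0.3699, 0.2657]
orientation: [[-0.851, 0.121, 0.512], [0.13, 0.991, -0.019], [-0.509, 0.05, -0.859]]
force: [-0.7, 0.8, 0.6]
gripper_width: 0.004
```

```bash
python3 -c "
from h import *
st([.0,.45,.45])
im=grab('wrist'); save(im,'w3.png')"
```

```text
t 10.1 q [ 1.185 -0.012  1.871 -0.556  1.147 -0.052] p [0.2708 0.3699 0.2657] F [-0.7  0.8  0.6] w 0.004
R scale frame
 [[-0.859  0.023  0.511]
 [ 0.046  0.998  0.031]
 [-0.509  0.05  -0.859]] p scale [-0.1862 -0.0783  0.2657]
tool delta mm [ 146.9   55.8 -298.4]
```

Request:
play_rows(
  commands=[
    [21, 8, -43, 0],
    [21, 8, -43, 0],
    [21, 8, -43, 0],
    [21, 8, -43, 0],
    [21, 8, -43, 0],
    [21, 8, -43, 0],
    [21, 8, -43, 0],
    [0, 0, 0, 0],
  ],
)

```text
time_s: 10.95
tcp_pos: [-0.0083, 0.4486, 0.4435]
orientation: [[-0.854, 0.127, 0.504], [0.121, 0.992, -0.045], [-0.506, 0.022, -0.862]]
force: [0.2, -0.3, -0.6]
gripper_width: 0.004
```

```bash
python3 -c "
from h import *
st([-.33,.48,.45])
im=grab('wrist'); save(im,'w4.png'); P=pts(im).reshape(-1,3); P=P[~np.isnan(P[:,0])]
print(np.percentile(P,[0,50,100],axis=0))
Q=P[(P[:,2]>-.5)]
for z in np.arange(-.5,1,.1):
  q=Q[(Q[:,2]>=z)&(Q[:,2]<z+.1)]
  if len(q)>20: print(round(z,1),len(q),q.min(0).round(2),q.max(0).round(2))
"
```

```text
t 10.95 q [ 1.835  0.121  1.293 -0.523  1.884  0.273] p [-0.0083  0.4486  0.4435] F [ 0.2 -0.3 -0.6] w 0.004
R scale frame
 [[-0.862  0.029  0.506]
 [ 0.037  0.999  0.004]
 [-0.506  0.022 -0.862]] p scale [-0.4717 -0.0273  0.4435]
tool delta mm [ 275.3   -9.6 -169.3]
[[-9.55175152e-02 -7.99751851e-01 -8.11580645e-01]
 [ 2.99668211e-01  4.49176742e-01  1.56616489e-03]
 [ 2.08865904e+00  1.37877156e+00  5.29996419e-01]]
-0.5 488 [ 0.02  0.12 -0.5 ] [ 2.09  1.09 -0.4 ]
-0.4 932 [-0.01  0.12 -0.4 ] [ 2.09  1.03 -0.3 ]
-0.3 7396 [-0.03 -0.26 -0.3 ] [ 2.09  1.38 -0.2 ]
-0.2 13909 [-0.05 -0.33 -0.2 ] [ 2.02  1.37 -0.1 ]
-0.1 23441 [-0.09 -0.79 -0.1 ] [ 2.09  1.36 -0.  ]
-0.0 63697 [-0.09 -0.8   0.  ] [2.09 1.38 0.1 ]
0.1 12369 [-0.02 -0.78  0.1 ] [2.09 1.38 0.2 ]
0.2 2906 [ 0.68 -0.56  0.2 ] [2.08 1.37 0.28]
0.4 2983 [-0.09  0.38  0.43] [-0.01  0.46  0.5 ]
0.5 35852 [-0.1   0.38  0.5 ] [-0.03  0.54  0.53]
```

View pics/w4.png

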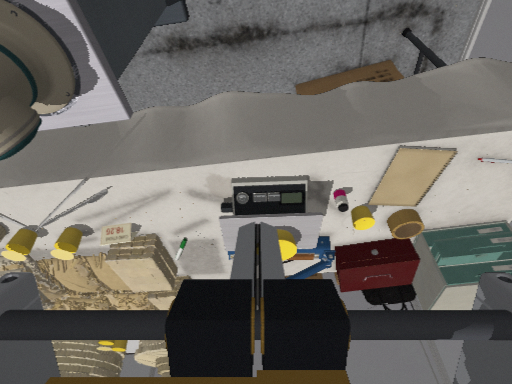

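Request:
play_rows(
  commands=[
    [40, 0, -24, 0],
    [40, 0, -24, 0],
    [40, 0, -24, 0],
    [40, 0, -24, 0],
    [40, 0, -24, 0],
    [40, 0, -24, 0],
    [0, 0, 0, 0],
  ],
)

```text
time_s: 11.7
tcp_pos: [-0.2803, 0.4845, 0.4297]
orientation: [[-0.842, 0.143, 0.52], [0.121, 0.99, -0.076], [-0.525, -0.001, -0.851]]
force: [-0.1, 0.9, -0.4]
gripper_width: 0.003
```

```bash
python3 -c "
from h import *
st([-.45,.6,.45])
im=grab('wrist'); save(im,'w5.png'); P=pts(im).reshape(-1,3); P=P[~np.isnan(P[:,0])]
Q=P[(P[:,0]<.15)]
for z in np.arange(-.9,1,.1):
  q=Q[(Q[:,2]>=z)&(Q[:,2]<z+.1)]
  if len(q)>20: print(round(z,1),len(q),np.percentile(q,[1,99],axis=0).round(2).tolist())
"
```

```text
t 11.7 q [ 2.219  0.449  0.871 -0.467  2.182  0.591] p [-0.2803  0.4845  0.4297] F [-0.1  0.9 -0.4] w 0.003
R scale frame
 [[-0.85   0.045  0.525]
 [ 0.038  0.999 -0.024]
 [-0.525 -0.001 -0.851]] p scale [-0.7459 -0.0182  0.4297]
tool delta mm [ 146.2   90.  -114.2]
-0.9 8051 [[-0.21, -0.8, -0.81], [0.15, 1.33, -0.8]]
-0.8 16897 [[-0.21, -0.8, -0.8], [0.15, 1.37, -0.7]]
-0.7 3201 [[-0.16, -0.16, -0.7], [0.15, 1.37, -0.6]]
-0.6 1232 [[-0.11, -0.11, -0.6], [0.15, 1.37, -0.5]]
-0.5 1402 [[-0.11, -0.11, -0.5], [0.1, 0.12, -0.4]]
-0.4 1734 [[-0.11, -0.11, -0.4], [0.1, 0.12, -0.3]]
-0.3 2183 [[-0.11, -0.11, -0.3], [0.1, 0.12, -0.2]]
-0.2 2733 [[-0.11, -0.11, -0.2], [0.1, 0.12, -0.1]]
-0.1 4512 [[-0.15, -0.14, -0.1], [0.14, 0.16, -0.0]]
-0.0 6568 [[-0.14, -0.14, 0.0], [0.14, 0.16, 0.1]]
0.1 5371 [[-0.14, -0.04, 0.1], [0.06, 0.09, 0.2]]
0.2 1891 [[-0.06, -0.05, 0.2], [0.06, 0.06, 0.22]]
0.4 15432 [[-0.37, 0.42, 0.42], [-0.29, 0.57, 0.5]]
0.5 23410 [[-0.37, 0.42, 0.5], [-0.31, 0.57, 0.51]]
```

View pics/w5.png

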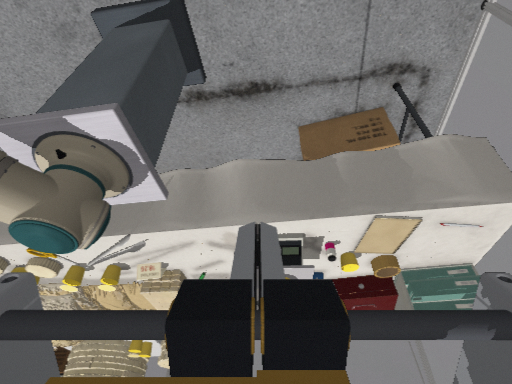

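Request:
play_rows(
  commands=[
    [27, 32, -17, 0],
    [27, 32, -17, 0],
    [27, 32, -17, 0],
    [27, 32, -17, 0],
    [27, 32, -17, 0],
    [27, 32, -17, 0],
    [27, 32, -17, 0],
    [0, 0, 0, 0],
  ],
)

```text
time_s: 12.55
tcp_pos: [-0.3749, 0.6652, 0.357]
orientation: [[-0.84, 0.127, 0.528], [0.128, 0.991, -0.036], [-0.528, 0.037, -0.849]]
force: [-0.1, -0.2, -0.6]
gripper_width: 0.003
```

```bash
cat >> h.py <<'E'
def push(az,up=0,step=.045):
    s=bot.observe(); R=np.array(s['orientation']); a=np.radians(az); d=np.array([np.cos(a),np.sin(a),up]); d/=np.linalg.norm(d); print('push',az,np.round(R.T@d*step*1000,0))
E
python3 -c "
from h import *
st(); push(125); push(135);push(125,.3)"
```

```text
t 12.55 q [ 2.194  0.873  0.233 -0.591  2.321  0.415] p [-0.3749  0.6652  0.357 ] F [-0.1 -0.2 -0.6] w 0.003
R scale frame
 [[-0.848  0.03   0.529]
 [ 0.045  0.999  0.016]
 [-0.528  0.037 -0.849]] p scale [-0.8578  0.1524  0.357 ]
push 125 [ 26.  33. -15.]
push 135 [ 31.  27. -18.]
push 125 [ 18.  32. -25.]
```

At the limit already (q3 = 0.23). Push on with a slight upward part to tilt.

Request:
play_rows(
  commands=[
    [18, 32, -25, 0],
    [18, 32, -25, 0],
    [18, 32, -25, 0],
    [18, 32, -25, 0],
  ],
)

```text
time_s: 12.95
tcp_pos: [-0.3884, 0.7101, 0.3442]
orientation: [[-0.863, 0.082, 0.498], [0.134, 0.989, 0.07], [-0.486, 0.127, -0.864]]
force: [0.4, -0.6, 0.4]
gripper_width: 0.004
```

```bash
python3 -c "
from h import *
st(); push(125); push(135);push(125,.3);push(140,.3)"
```

```text
t 12.95 q [ 2.193  0.886  0.221 -0.587  2.209  0.423] p [-0.3884  0.7101  0.3442] F [ 0.4 -0.6  0.4] w 0.004
R scale frame
 [[-0.872 -0.015  0.489]
 [ 0.049  0.992  0.118]
 [-0.486  0.127 -0.864]] p scale [-0.8756  0.1957  0.3442]
push 125 [ 27.  34. -10.]
push 135 [ 32.  29. -14.]
push 125 [ 20.  35. -21.]
push 140 [ 26.  26. -26.]
```

Request:
play_rows(
  commands=[
    [38, -8, -20, 0],
    [38, -8, -20, 0],
    [38, -8, -20, 0],
    [38, -8, -20, 0],
    [30, 15, -25, 0],
    [30, 15, -25, 0],
  ],
)

```text
time_s: 13.55
tcp_pos: [-0.5485, 0.644, 0.2986]
orientation: [[-0.898, 0.042, 0.439], [0.135, 0.974, 0.183], [-0.42, 0.223, -0.88]]
force: [-0.3, 0.3, 0.0]
gripper_width: 0.008
```

```bash
python3 -c "
from h import *
st(); push(135,.3);push(150,.3);push(170,.2)"
```

```text
t 13.55 q [ 2.387  0.93   0.221 -0.54   2.137  0.65 ] p [-0.5485  0.644   0.2986] F [-0.3  0.3  0. ] w 0.008
R scale frame
 [[-0.907 -0.053  0.419]
 [ 0.047  0.973  0.225]
 [-0.42   0.223 -0.88 ]] p scale [-1.0284  0.1142  0.2986]
push 135 [ 26.  31. -19.]
push 150 [ 31.  22. -24.]
push 170 [ 36.   8. -25.]
```

Request:
play_rows(
  commands=[
    [33, 15, -25, 0],
    [31, 20, -24, 0],
    [31, 22, -24, 0],
    [31, 22, -24, 0],
    [31, 22, -24, 0],
    [31, 22, -24, 0],
  ],
)

```text
time_s: 14.15
tcp_pos: [-0.6342, 0.6467, 0.297]
orientation: [[-0.947, -0.009, 0.322], [0.107, 0.935, 0.339], [-0.304, 0.355, -0.884]]
force: [-0.3, -0.5, 0.1]
gripper_width: 0.004
```

```bash
python3 -c "
from h import *
st(); push(125,.3);push(150,.3);push(165,.2);push(165,.5)"
```

```text
t 14.15 q [ 2.464  0.93   0.221 -0.532  1.977  0.727] p [-0.6342  0.6467  0.297 ] F [-0.3 -0.5  0.1] w 0.004
R scale frame
 [[-0.953 -0.1    0.287]
 [ 0.013  0.929  0.369]
 [-0.304  0.355 -0.884]] p scale [-1.114   0.1085  0.297 ]
push 125 [23. 38. -7.]
push 150 [ 34.  25. -16.]
push 165 [ 39.  14. -18.]
push 165 [ 32.  17. -27.]
```

Request:
play_rows(
  commands=[
    [37, 18, -18, 0],
    [37, 18, -18, 0],
    [37, 18, -18, 0],
    [37, 18, -18, 0],
    [37, 18, -18, 0],
    [37, 18, -16, 0],
    [37, 18, -16, 0],
  ],
)

```text
time_s: 14.85
tcp_pos: [-0.7578, 0.6275, 0.289]
orientation: [[-0.987, -0.048, 0.153], [0.035, 0.867, 0.497], [-0.156, 0.496, -0.854]]
force: [-0.3, -0.2, -0.1]
gripper_width: 0.005
```

```bash
python3 -c "
from h import *
st(); push(125,.3);push(150,.2);push(165,.2);push(175,.3)"
```

```text
t 14.85 q [ 2.571  0.951  0.222 -0.537  1.775  0.83 ] p [-0.7578  0.6275  0.289 ] F [-0.3 -0.2 -0.1] w 0.005
R scale frame
 [[-0.986 -0.132  0.103]
 [-0.062  0.858  0.51 ]
 [-0.156  0.496 -0.854]] p scale [-1.2352  0.0773  0.289 ]
push 125 [24. 38.  3.]
push 150 [37. 25. -2.]
push 165 [41. 16. -8.]
push 175 [ 41.  12. -16.]
```

Request:
play_rows(
  commands=[
    [38, 18, -10, 0],
    [38, 18, -10, 0],
    [38, 18, -8, 0],
    [10, 5, 0, 0],
    [0, 0, 0, 0],
  ],
)

```text
time_s: 15.35
tcp_pos: [-0.8157, 0.6215, 0.2835]
orientation: [[-0.996, -0.058, 0.062], [-0.013, 0.829, 0.558], [-0.084, 0.556, -0.827]]
force: [-0.3, -0.3, 0.3]
gripper_width: 0.004
```

```bash
python3 -c "
from h import *
st([-.4,.45,.35])"
```

```text
t 15.35 q [ 2.611  0.967  0.222 -0.542  1.666  0.869] p [-0.8157  0.6215  0.2835] F [-0.3 -0.3  0.3] w 0.004
R scale frame
 [[-0.99  -0.139  0.007]
 [-0.111  0.82   0.562]
 [-0.084  0.556 -0.827]] p scale [-1.2922  0.0657  0.2835]
tool delta mm [-417.5 -129.3 -125.1]
```

Request:
play_rows(
  commands=[
    [-42, -13, -13, 0],
    [-42, -13, -13, 0],
    [-42, -13, -13, 0],
    [-42, -13, -13, 0],
    [-42, -13, -13, 0],
    [-42, -13, -13, 0],
    [-42, -13, -13, 0],
    [-42, -13, -13, 0],
  ],
  jaw=-1,
)

```text
time_s: 16.15
tcp_pos: [-0.4839, 0.4877, 0.3266]
orientation: [[-0.996, -0.061, 0.07], [-0.012, 0.83, 0.557], [-0.091, 0.554, -0.828]]
force: [0.3, 1.1, 0.6]
gripper_width: 0.652
```

```bash
python3 -c "
from h import *
st([.0,.5,.45]);st([.25,.3,.4])"
```

```text
t 16.15 q [ 2.523  0.265  1.416 -0.557  1.207  1.048] p [-0.4839  0.4877  0.3266] F [0.3 1.1 0.6] w 0.652
R scale frame
 [[-0.99  -0.142  0.015]
 [-0.109  0.82   0.561]
 [-0.091  0.554 -0.828]] p scale [-0.9488 -0.035   0.3266]
tool delta mm [-493.3   49.3  -61.6]
t 16.15 q [ 2.523  0.265  1.416 -0.557  1.207  1.048] p [-0.4839  0.4877  0.3266] F [0.3 1.1 0.6] w 0.652
R scale frame
 [[-0.99  -0.142  0.015]
 [-0.109  0.82   0.561]
 [-0.091  0.554 -0.828]] p scale [-0.9488 -0.035   0.3266]
tool delta mm [-735.3 -159.6 -114.2]
```

Request:
play_rows(
  commands=[
    [-48, 3, -8, 0],
    [-48, 3, -8, 0],
    [-48, 3, -8, 0],
    [-48, 3, -8, 0],
    [-48, 3, -8, 0],
    [-48, 3, -8, 0],
    [-48, 3, -8, 0],
    [-48, 3, -8, 0],
  ],
)

```text
time_s: 16.95
tcp_pos: [-0.0997, 0.4701, 0.4351]
orientation: [[-0.995, -0.065, 0.07], [-0.013, 0.823, 0.567], [-0.094, 0.564, -0.821]]
force: [1.0, 2.1, 0.7]
gripper_width: 1.002
```

```bash
python3 -c "
from h import *
st([.0,.5,.45]);st([.3,.2,.38])"
```

```text
t 16.95 q [ 1.782 -0.237  1.677 -0.209  1.128  0.203] p [-0.0997  0.4701  0.4351] F [1.  2.1 0.7] w 1.002
R scale frame
 [[-0.989 -0.145  0.014]
 [-0.111  0.813  0.571]
 [-0.094  0.564 -0.821]] p scale [-0.5648 -0.0148  0.4351]
tool delta mm [-101.1   26.6   11.7]
t 16.95 q [ 1.782 -0.237  1.677 -0.209  1.128  0.203] p [-0.0997  0.4701  0.4351] F [1.  2.1 0.7] w 1.002
R scale frame
 [[-0.989 -0.145  0.014]
 [-0.111  0.813  0.571]
 [-0.094  0.564 -0.821]] p scale [-0.5648 -0.0148  0.4351]
tool delta mm [-389.1 -279.2  -80. ]
```

Request:
play_rows(
  commands=[
    [-39, -28, -8, 0],
    [-39, -28, -8, 0],
    [-39, -28, -8, 0],
    [-39, -28, -8, 0],
    [-39, -28, -8, 0],
    [-39, -28, -8, 0],
    [-39, -28, -8, 0],
    [-39, -28, -8, 0],
  ],
)

```text
time_s: 17.75
tcp_pos: [0.124, 0.3159, 0.4052]
orientation: [[-0.995, -0.054, 0.081], [-0.002, 0.84, 0.542], [-0.097, 0.54, -0.836]]
force: [0.5, 0.2, 0.3]
gripper_width: 1.001
```

```bash
python3 -c "
from h import *
st([.42,.18,.3])"
```

```text
t 17.75 q [ 0.378 -0.49   1.853  0.497  1.474 -1.196] p [0.124  0.3159 0.4052] F [0.5 0.2 0.3] w 1.001
R scale frame
 [[-0.99  -0.136  0.027]
 [-0.099  0.831  0.548]
 [-0.097  0.54  -0.836]] p scale [-0.3271 -0.1464  0.4052]
tool delta mm [-284.1 -187.1   38.2]
```

Request:
play_rows(
  commands=[
    [-40, -26, 5, 0],
    [-40, -26, 5, 0],
    [-40, -26, 5, 0],
    [-40, -26, 5, 0],
    [-40, -26, 5, 0],
    [-40, -26, 5, 0],
    [-40, -26, 5, 0],
  ],
)

```text
time_s: 18.45
tcp_pos: [0.4165, 0.1722, 0.3143]
orientation: [[-0.992, -0.053, 0.11], [0.014, 0.844, 0.536], [-0.122, 0.534, -0.837]]
force: [0.4, 0.6, -0.2]
gripper_width: 1.001
```

Request:
play_rows(
  commands=[
    [0, 0, 0, 8.5],
    [0, 0, 0, 8.5],
    [0, 0, 0, 8.5],
    [0, 0, 0, 8.5],
    [0, 0, 0, 8.5],
    [0, 0, 0, 8.5],
    [0, 0, 0, 8.5],
    [0, 0, 0, 8.5],
  ],
)

```text
time_s: 19.25
tcp_pos: [0.4227, 0.1617, 0.3122]
orientation: [[-0.404, 0.907, 0.117], [0.801, 0.289, 0.525], [0.443, 0.306, -0.843]]
force: [0.2, 0.3, -0.5]
gripper_width: 1.001
```

```bash
python3 -c "
from h import *
st([.42,.18,.3])"
```

```text
t 19.25 q [-0.278 -0.046  1.801  0.572  1.447 -0.753] p [0.4227 0.1617 0.3122] F [ 0.2  0.3 -0.5] w 1.001
R scale frame
 [[-0.48   0.875  0.065]
 [ 0.757  0.376  0.534]
 [ 0.443  0.306 -0.843]] p scale [-0.0146 -0.2705  0.3122]
tool delta mm [10.4 -0.9 19.5]
```

Request:
play_rows(
  commands=[
    [0, 0, 0, 8.5],
    [0, 0, 0, 8.5],
    [0, 0, 0, 8.5],
    [0, 0, 0, 4],
    [0, 0, 0, 0],
  ],
)

```text
time_s: 19.75
tcp_pos: [0.422, 0.1583, 0.3139]
orientation: [[0.105, 0.987, 0.123], [0.841, -0.154, 0.518], [0.53, 0.049, -0.846]]
force: [-1.3, 0.5, 0.8]
gripper_width: 1.001
```

```bash
python3 -c "
from h import *
f=S([-.006,-.125,.027]); p,R=st(f-np.array([0,0,0]));
z=R[:,2]; st(f+.005*z-.09*z)
im=grab('wrist'); save(im,'w6.png'); np.savez('pics/w6.npz',**im); print(proj(im,f), proj(im,S([-.006,-.136,.038])))
P=pts(im); s=((P-OS)@RS)
m=(s[...,1]<-.104)&(s[...,1]>-.145)&(s[...,2]>.032)&(s[...,2]<.045)&(abs(s[...,0]+.006)<.03)
v,u=np.nonzero(m); print(m.sum(),np.percentile(s[m],[2,50,98],axis=0).round(4),u.mean(),v.mean())"
```

```text
t 19.75 q [-0.282 -0.052  1.799  0.566  1.448 -0.228] p [0.422  0.1583 0.3139] F [-1.3  0.5  0.8] w 1.001
R scale frame
 [[ 0.022  0.997  0.072]
 [ 0.848 -0.057  0.528]
 [ 0.53   0.049 -0.846]] p scale [-0.015  -0.274   0.3139]
tool delta mm [-25.6 -13.6 322.1]
t 19.75 q [-0.282 -0.052  1.799  0.566  1.448 -0.228] p [0.422  0.1583 0.3139] F [-1.3  0.5  0.8] w 1.001
R scale frame
 [[ 0.022  0.997  0.072]
 [ 0.848 -0.057  0.528]
 [ 0.53   0.049 -0.846]] p scale [-0.015  -0.274   0.3139]
tool delta mm [-25.6 -13.6 237.1]
[249.39668178 170.85307952] [249.87013684 174.83526777]
203 [[-0.0189 -0.1348  0.0333]
 [-0.0095 -0.121   0.0371]
 [ 0.0004 -0.1056  0.0392]] 247.44827586206895 166.67487684729065
```

View pics/w6.png

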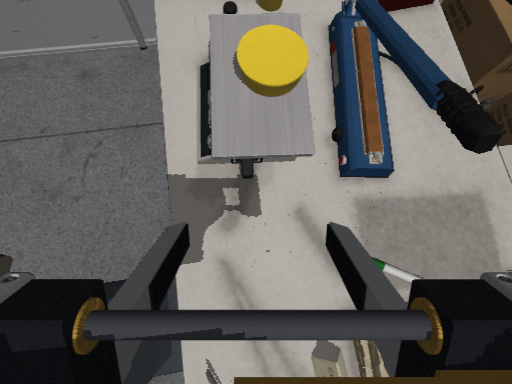

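```bash
python3 -c "
from h import *
im=dict(np.load('pics/w6.npz')); s=bot.observe(); R=np.array(s['orientation'])
print('cam in tool',R.T@(np.linalg.inv(im['view'])[:3,3]-np.array(s['tcp_pos'])))
f=S([-.0085,-.130,.031]); z=R[:,2]; st(f-.075*z); st(f+.005*z)
"
```

```text
cam in tool [ 0.08407036 -0.00034653 -0.16519154]
t 19.8 q [-0.282 -0.052  1.799  0.566  1.448 -0.229] p [0.422  0.1583 0.314 ] F [-0.2  0.2 -1.2] w 0.998
R scale frame
 [[ 0.02   0.997  0.072]
 [ 0.848 -0.055  0.528]
 [ 0.53   0.05  -0.846]] p scale [-0.015  -0.2739  0.314 ]
tool delta mm [-27.9 -15.7 240.9]
t 19.8 q [-0.282 -0.052  1.799  0.566  1.448 -0.229] p [0.422  0.1583 0.314 ] F [-0.2  0.2 -1.2] w 0.998
R scale frame
 [[ 0.02   0.997  0.072]
 [ 0.848 -0.055  0.528]
 [ 0.53   0.05  -0.846]] p scale [-0.015  -0.2739  0.314 ]
tool delta mm [-27.9 -15.7 320.9]
```

Request:
play_rows(
  commands=[
    [-5, -3, 42, 0],
    [-5, -3, 42, 0],
    [-5, -3, 42, 0],
    [-5, -3, 42, 0],
    [-5, -3, 42, 0],
    [-3, -2, 28, 0],
    [0, 0, 0, 0],
  ],
)

```text
time_s: 20.5
tcp_pos: [0.4387, 0.2591, 0.0936]
orientation: [[0.087, 0.986, 0.139], [0.848, -0.147, 0.51], [0.523, 0.073, -0.849]]
force: [-0.0, 0.0, 0.6]
gripper_width: 1.001
```

```bash
python3 -c "
from h import *
s=bot.observe(); R=np.array(s['orientation'])
f=S([-.0085,-.130,.031]); z=R[:,2]; st(f+.005*z)
"
```

```text
t 20.5 q [-0.006  0.208  2.146  0.79   0.802 -0.447] p [0.4387 0.2591 0.0936] F [-0.   0.   0.6] w 1.001
R scale frame
 [[ 0.004  0.996  0.088]
 [ 0.852 -0.049  0.521]
 [ 0.523  0.073 -0.849]] p scale [-0.0083 -0.172   0.0936]
tool delta mm [ 3.  -6.9 80. ]
```

Request:
play_rows(
  commands=[
    [1, -2, 20, 0],
    [1, -2, 20, 0],
    [1, -2, 20, 0],
    [0, 0, 0, 0],
  ],
)

```text
time_s: 20.9
tcp_pos: [0.4466, 0.2931, 0.0475]
orientation: [[0.079, 0.986, 0.148], [0.847, -0.144, 0.511], [0.525, 0.085, -0.847]]
force: [-0.8, -0.0, 0.0]
gripper_width: 1.0
```

```bash
python3 -c "
from h import *
s=bot.observe(); R=np.array(s['orientation'])
f=S([-.0085,-.130,.031]); z=R[:,2]; st(f+.005*z)
im=grab('wrist'); save(im,'w7.png')
"
```

```text
t 20.9 q [ 0.08   0.306  2.182  0.937  0.666 -0.56 ] p [0.4466 0.2931 0.0475] F [-0.8 -0.   0. ] w 1.0
R scale frame
 [[-0.004  0.995  0.097]
 [ 0.851 -0.047  0.523]
 [ 0.525  0.085 -0.847]] p scale [-0.0037 -0.1374  0.0475]
tool delta mm [-2.4 -6.5 22.4]
```

View pics/w7.png

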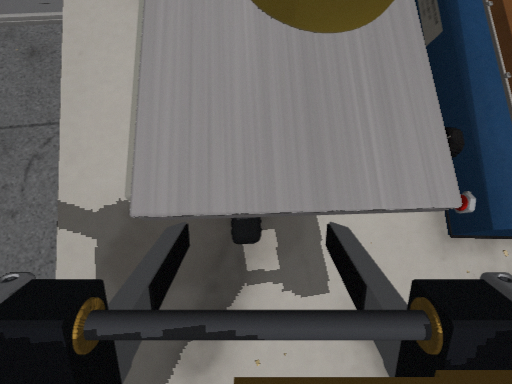

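Request:
play_rows(
  commands=[
    [-2, -4, 12, 0],
    [-1, -3, 10, 0],
    [0, 0, 0, 0],
  ],
)

```text
time_s: 21.25
tcp_pos: [0.4486, 0.3015, 0.0329]
orientation: [[0.073, 0.984, 0.16], [0.846, -0.146, 0.513], [0.528, 0.098, -0.844]]
force: [-0.3, 0.3, 0.3]
gripper_width: 0.999
```

```bash
python3 -c "
from h import *
s=bot.observe(); R=np.array(s['orientation'])
f=S([-.0085,-.130,.031]); z=R[:,2]; st(f+.005*z)
"
```

```text
t 21.25 q [ 0.1    0.336  2.201  1.016  0.621 -0.636] p [0.4486 0.3015 0.0329] F [-0.3  0.3  0.3] w 0.999
R scale frame
 [[-0.01   0.994  0.109]
 [ 0.849 -0.049  0.526]
 [ 0.528  0.098 -0.844]] p scale [-0.0026 -0.1288  0.0329]
tool delta mm [-1.9 -6.   5.4]
```

Request:
play_rows(
  commands=[
    [-2, -7, 4, 0],
    [0, -2, 1, 0],
    [0, 0, 0, 0],
  ],
)

```text
time_s: 21.55
tcp_pos: [0.4443, 0.3027, 0.0313]
orientation: [[0.07, 0.983, 0.168], [0.845, -0.148, 0.514], [0.53, 0.106, -0.841]]
force: [0.2, -0.2, -1.0]
gripper_width: 0.997
```

```bash
python3 -c "
from h import *
s=bot.observe(); R=np.array(s['orientation'])
f=S([-.0085,-.130,.031]); z=R[:,2]; st(f+.005*z)
"
```

```text
t 21.55 q [ 0.103  0.334  2.219  1.049  0.606 -0.671] p [0.4443 0.3027 0.0313] F [ 0.2 -0.2 -1. ] w 0.997
R scale frame
 [[-0.014  0.993  0.117]
 [ 0.848 -0.051  0.528]
 [ 0.53   0.106 -0.841]] p scale [-0.007  -0.1281  0.0313]
tool delta mm [-1.7 -1.4  4.1]
```

Request:
play_rows(
  commands=[
    [-1, -1, 3, 0],
    [0, 0, 0, 0],
    [0, 0, 0, 0],
    [0, 0, 0, 0],
    [0, 0, 0, 0],
    [0, 0, 0, 0],
    [0, 0, 0, 0],
    [0, 0, 0, 0],
  ],
  jaw=1,
  grip_force=25,
)

```text
time_s: 22.35
tcp_pos: [0.4461, 0.3032, 0.0299]
orientation: [[0.068, 0.983, 0.172], [0.845, -0.149, 0.514], [0.531, 0.11, -0.84]]
force: [0.3, 0.3, -0.3]
gripper_width: 0.357
```

Request:
play_rows(
  commands=[
    [0, 0, 0, 0],
    [0, 0, 0, 0],
    [0, 0, 0, 0],
  ],
)

```text
time_s: 22.65
tcp_pos: [0.4435, 0.3036, 0.0296]
orientation: [[0.067, 0.984, 0.168], [0.844, -0.146, 0.516], [0.531, 0.107, -0.84]]
force: [-0.6, -2.1, 4.4]
gripper_width: 0.227
```

```bash
python3 -c "
from h import *
p,R=st(); print('toolcomp of scale -y *20mm, up 1mm',R.T@RS@np.array([0,-20,0]), R.T@np.array([0,0,1.]))
"
```

```text
t 22.65 q [ 0.104  0.338  2.222  1.06   0.604 -0.685] p [0.4435 0.3036 0.0296] F [-0.6 -2.1  4.4] w 0.227
R scale frame
 [[-0.016  0.993  0.116]
 [ 0.847 -0.049  0.529]
 [ 0.531  0.107 -0.84 ]] p scale [-0.0079 -0.1272  0.0296]
toolcomp of scale -y *20mm, up 1mm [-16.93847939   0.97470554 -10.58951676] [ 0.53148354  0.10690912 -0.840295  ]
```

Request:
play_rows(
  commands=[
    [-8, 0.5, -5.5, 0],
    [-17, 1, -11, 0],
    [-17, 1, -11, 0],
    [0, 0, 0, 0],
  ],
  grip_force=35,
)

```text
time_s: 23.05
tcp_pos: [0.4373, 0.2523, 0.0305]
orientation: [[0.065, 0.984, 0.165], [0.844, -0.142, 0.517], [0.532, 0.106, -0.84]]
force: [-0.6, -2.7, -0.0]
gripper_width: 0.218
```

```bash
python3 -c "
from h import *
p,R=st(); print(R.T@RS@np.array([0,-20,0]), R.T@np.array([0,0,1.]))
"
```

```text
t 23.05 q [-0.031  0.32   2.255  1.014  0.661 -0.772] p [0.4373 0.2523 0.0305] F [-0.6 -2.7 -0. ] w 0.218
R scale frame
 [[-0.019  0.993  0.114]
 [ 0.847 -0.045  0.53 ]
 [ 0.532  0.106 -0.84 ]] p scale [-0.009  -0.179   0.0305]
[-16.93180067   0.90075923 -10.60673177] [ 0.53192267  0.10629525 -0.84009499]
```

Request:
play_rows(
  commands=[
    [-17, 1.5, -10.6, 0],
    [-17, 1.5, -10.6, 0],
    [-17, 1.5, -10.6, 0],
    [-17, 1.5, -10.6, 0],
    [-17, 1.5, -10.6, 0],
    [-15, 1, -9, 0],
    [0, 0, 0, 0],
  ],
)

```text
time_s: 23.75
tcp_pos: [0.4316, 0.1271, 0.0282]
orientation: [[0.065, 0.983, 0.17], [0.849, -0.144, 0.508], [0.524, 0.111, -0.844]]
force: [0.7, -0.5, -1.4]
gripper_width: 0.21
```

```bash
python3 -c "
from h import *
p,R=st(); print(R.T@RS@np.array([0,-20,0]), R.T@np.array([0,0,1.]))
im=grab('scene'); 
cv2.imwrite('pics/s8.png',cv2.resize(im['frame'][150:330,150:350],None,fx=3,fy=3,interpolation=2)[:,:,::-1])
im=grab('top'); P=pts(im); s=(P-OS)@RS
m=(abs(s[...,0]+.008)<.035)&(s[...,1]<-.135)&(s[...,1]>-.33)&(s[...,2]>.015)&(s[...,2]<.06)&(im['frame'].max(2)<90)
print(m.sum(),np.percentile(s[m],[3,50,97],axis=0).round(3))
"
```

```text
t 23.75 q [-0.36   0.315  2.269  0.858  0.786 -0.938] p [0.4316 0.1271 0.0282] F [ 0.7 -0.5 -1.4] w 0.21
R scale frame
 [[-0.018  0.993  0.12 ]
 [ 0.852 -0.047  0.522]
 [ 0.524  0.111 -0.844]] p scale [-0.0024 -0.3041  0.0282]
[-17.03128991   0.94317093 -10.44248977] [ 0.52393034  0.11132163 -0.84445514]
313 [[-0.017 -0.31   0.032]
 [ 0.003 -0.256  0.039]
 [ 0.025 -0.177  0.052]]
```

View pics/s8.png

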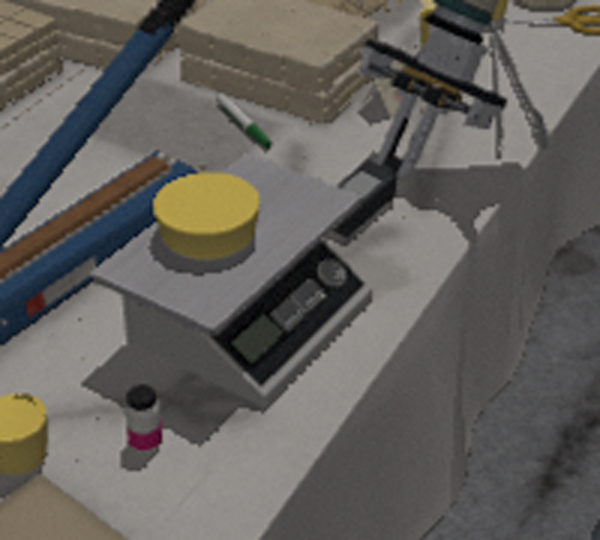

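Request:
play_rows(
  commands=[
    [-1, -0.2, 1.7, 0],
    [-1, -0.2, 1.7, 0],
    [0, 0, 0, 0],
  ],
)

```text
time_s: 24.15
tcp_pos: [0.4313, 0.1309, 0.025]
orientation: [[0.063, 0.984, 0.169], [0.848, -0.142, 0.511], [0.527, 0.111, -0.843]]
force: [-0.6, -2.5, 1.8]
gripper_width: 0.209
```

Request:
play_rows(
  commands=[
    [-0.5, -0.2, 1, 0],
    [0, 0, 0, 0],
  ],
)

```text
time_s: 24.35
tcp_pos: [0.4318, 0.1319, 0.0246]
orientation: [[0.061, 0.984, 0.17], [0.847, -0.141, 0.512], [0.527, 0.113, -0.842]]
force: [-1.0, -3.2, 2.7]
gripper_width: 0.212
```

```bash
python3 -c "
from h import *
im=grab('top'); P=pts(im); s=(P-OS)@RS
m=(abs(s[...,0]+.003)<.02)&(s[...,1]<-.17)&(s[...,1]>-.285)&(s[...,2]>.015)&(s[...,2]<.06)
q=s[m]
for y in np.arange(-.28,-.16,.01):
  k=abs(q[:,1]-y)<.005
  if k.sum(): print(round(y,2),k.sum(),np.median(q[k,2]).round(4), np.percentile(q[k,0],[5,95]).round(3))
t=(abs(s[...,0]+.003)<.05)&(s[...,1]<-.3)&(s[...,1]>-.5)&(abs(s[...,2])<.02); print('table',np.median(s[t,2]))
k=(q[:,1]<-.175)&(q[:,1]>-.27); A=np.c_[q[k,:2],np.ones(k.sum())]; print(np.linalg.lstsq(A,q[k,2],rcond=None)[0])
"
```

```text
-0.28 17 0.0327 [-0.006  0.011]
-0.27 26 0.0355 [-0.017  0.013]
-0.26 31 0.0374 [-0.018  0.016]
-0.25 33 0.0374 [-0.019  0.016]
-0.24 28 0.0385 [-0.016  0.015]
-0.23 29 0.038 [-0.016  0.014]
-0.22 32 0.0384 [-0.017  0.015]
-0.21 31 0.0376 [-0.015  0.016]
-0.2 27 0.0372 [-0.016  0.014]
-0.19 28 0.0372 [-0.016  0.015]
-0.18 26 0.0371 [-0.014  0.014]
-0.17 13 0.0371 [-0.012  0.015]
table 0.0010360895040317786
[ 0.11908401 -0.00507581  0.03671785]
```

Request:
play_rows(
  commands=[
    [0, 0, 0, 0],
    [0, 0, 0, 0],
  ],
  grip_force=4,
)

```text
time_s: 24.6
tcp_pos: [0.4319, 0.132, 0.0245]
orientation: [[0.06, 0.984, 0.17], [0.848, -0.14, 0.511], [0.527, 0.113, -0.842]]
force: [0.2, -1.7, 1.0]
gripper_width: 0.215
```

Request:
play_rows(
  commands=[
    [0, 0, 0, 0],
    [0, 0, 0, 0],
    [0, 0, 0, 0],
    [0, 0, 0, 0],
    [0, 0, 0, 0],
  ],
  jaw=0,
)

```text
time_s: 25.1
tcp_pos: [0.431, 0.1332, 0.0243]
orientation: [[0.061, 0.984, 0.168], [0.847, -0.14, 0.513], [0.528, 0.111, -0.842]]
force: [0.3, -0.2, 0.0]
gripper_width: 0.496
```

Request:
play_rows(
  commands=[
    [0, 0, -10, 0],
    [0, 0, -20, 0],
    [0, 0, -30, 0],
    [0, 0, -40, 0],
    [0, 0, -40, 0],
    [0, 0, -40, 0],
    [0, 0, 0, 0],
  ],
)

```text
time_s: 25.8
tcp_pos: [0.397, 0.0357, 0.1831]
orientation: [[0.064, 0.985, 0.163], [0.849, -0.14, 0.509], [0.524, 0.105, -0.845]]
force: [0.5, -0.1, -1.0]
gripper_width: 0.5
```

```bash
python3 -c "
from h import *
st()
im=grab('top'); P=pts(im); s=(P-OS)@RS
m=(abs(s[...,0]+.003)<.04)&(s[...,1]<-.165)&(s[...,1]>-.33)&(s[...,2]>.015)&(s[...,2]<.06)
q=s[m]; print(m.sum(),np.percentile(q,[2,50,98],axis=0).round(4))
k=(q[:,1]<-.185)&(q[:,1]>-.265)&(q[:,2]>.03); A=np.c_[q[k,:2],np.ones(k.sum())]; print(np.linalg.lstsq(A,q[k,2],rcond=None)[0],np.median(q[k,2]))
w=grab('wrist'); save(w,'w9.png')
a=dict(np.load('pics/top.npz')); d=np.abs(im['frame'].astype(int)-a['frame']).max(2); v,u=np.nonzero((d>60)); k=v<250; print('changed px',np.c_[u[k],v[k]].min(0),np.c_[u[k],v[k]].max(0),k.sum())
cv2.imwrite('pics/t9.png',cv2.resize(im['frame'][150:260,80:400],None,fx=2.5,fy=2.5)[:,:,::-1])
"
```

```text
t 25.8 q [-0.623  0.049  2.051  0.559  1.283 -0.741] p [0.397  0.0357 0.1831] F [ 0.5 -0.1 -1. ] w 0.5
R scale frame
 [[-0.019  0.994  0.112]
 [ 0.852 -0.042  0.523]
 [ 0.524  0.105 -0.845]] p scale [-0.0278 -0.3984  0.1831]
427 [[-0.0146 -0.3001  0.0267]
 [ 0.0057 -0.2291  0.0357]
 [ 0.028  -0.1732  0.0413]]
[-0.00603277 -0.00278835  0.03552407] 0.03595080552270624
changed px [217 202] [422 249] 3225
```

View pics/t9.png

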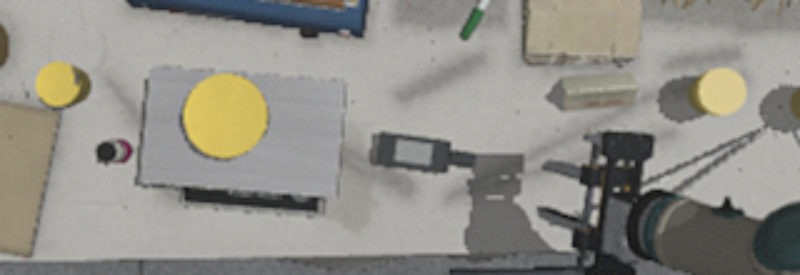

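```bash
python3 -c "
from h import *
st(); bot.hand_in()"
```

```text
t 25.9 q [-0.62   0.052  2.058  0.56   1.28  -0.742] p [0.395  0.0384 0.1801] F [ 0.4 -0.7  0.6] w 0.501
R scale frame
 [[-0.017  0.994  0.106]
 [ 0.85  -0.041  0.526]
 [ 0.527  0.099 -0.844]] p scale [-0.0302 -0.396   0.1801]
the job is handed in; nothing more can be done
```

The job is handed in at about 26 s on the robot's clock. The scale was switched off and the battery now lies flat on the table, clear of the scale. No verdict was reported.

**Key:** I pressed it in small steps, square to the panel. The force rose to about 5.4 N, then fell to about 4 N, which is the click. After one last 0.6 mm step, I judged it about 3 to 4 mm pressed and let it up. That depth comes from force and TCP travel; I had no direct reading of the joint.

**Battery:** I gripped it by the fin with the tool leaning about 32°, a little under the suggested 35 to 40°. I drew it out about 177 mm and set it down. It had rolled about 6 to 7° in the grip, so one edge settled about 5 mm when I released it.

**Last checks:**
- **Battery pose:** its top is 36 mm above the table with almost no slope. Its centre is roughly 230 mm from the slot's inner end, against the 155 mm required.
- **Contact:** the force on the tool was below about 1 N, which is noise level, so it is touching nothing.
- **Bystanders:** in the final top view, the tub, ink bottle, card, marker and the cups in view look where they were. That was by eye; I did not measure their positions. The arm's shadow and body hide part of the tongs, but no contact force was felt there.

**Tool tilt:** the moves cannot tilt the tool directly, so I got the tilts by pushing the arm against its reach limit in free space. Part of that was behind the robot, where no camera could see. Nothing was touched there.

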